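Find the full feed tin by its heft

TASK

Take the wooden compost presser off the three plant-feed tins and lay it flat on the table clear of the seed tray. Then heft the three identical tins one at a time, from the robot's left to its right, lifting each a few centimetres clear of the tray and standing it back in the tray unless you keep it, and find the heaviest by feel. Finish still holding the heaviest tin up in the gripper, upright and steady, with its base higher than the lids of the other two, which stay standing in the tray; do not drop or tip anything or disturb the other things lying about.

Things in the scene. Friction and masses are not known exactly. Their poses are not given: they have to be found in the camera images.
- tray: black plastic seed tray, fixed, open on top, 230 mm (its x) by 370 mm (its y), walls 50 mm tall, 4 mm thick, floor 4 mm thick. Origin: centre of its underside, on the table. The tins stand on its floor in a row along its y, about 100 mm apart between centres, near its x = 0, at about y = +100 (left), 0 and -100 mm (right).
- tin_left: The robot's left-hand one of three identical closed plant-feed tins: upright round metal tin with plain paper wrap, 66 mm diameter, 125 mm tall, lid recessed 2 mm; stiff straight sides, grip anywhere at 20 to 60 N. Origin: centre of its underside, z up. One of the three weighs 0.47 to 0.55 kg, the other two 0.19 to 0.27 kg each; which one is heavy varies and cannot be seen.
- tin_middle: The middle one of three identical closed plant-feed tins: upright round metal tin with plain paper wrap, 66 mm diameter, 125 mm tall, lid recessed 2 mm; stiff straight sides, grip anywhere at 20 to 60 N. Origin: centre of its underside, z up. Its weight: see the left one.
- tin_right: The robot's right-hand one of three identical closed plant-feed tins: upright round metal tin with plain paper wrap, 66 mm diameter, 125 mm tall, lid recessed 2 mm; stiff straight sides, grip anywhere at 20 to 60 N. Origin: centre of its underside, z up. Its weight: see the left one.
- presser: compost presser, wood, 0.28 kg, lying across the tins' lids at the start: plank 100 mm (its x) by 250 mm (its y) by 16 mm, with a grip block centred on top, 24 mm wide (x), 120 mm long (y), from z = 16 to 52 mm; pinch it across the 24 mm. Origin: centre of the plank's underside, z up.
- clear_spot (a point): middle of a bare stretch of table top beside the tray, on the robot's left, at table height; room there for the presser laid with its length along the tray's y axis, with at least 30 mm to spare all round. It is 345 mm along +y from the tray's origin.
- dibber: bystander: wooden dibber with a T handle lying in the tray behind the tins (far side), about 142 mm long, 22 mm high, 46 mm across the handle. Origin: underside, near the middle of its length.
- labels: bystander: bundle of wooden plant labels lying in the tray in front of the tins (near side), 17 x 150 x 14 mm. Origin: centre of its underside.
- water_bottle: bystander: clear water bottle standing at the left, 64 mm diameter, 200 mm tall. Origin: centre of its underside.
- phone: bystander: black phone lying at the left, 75 x 155 x 9 mm. Origin: centre of its underside.
- pot: bystander: black plastic plant pot standing at the right, 96 mm across the rim, 95 mm tall. Origin: centre of its underside.
- trowel: bystander: hand trowel lying at the right, 290 mm long, 27 mm high. Origin: at the neck, on the table, near the middle of its length.

How it is judged:
On the way, in this order (a step that is already met when the one before it is completed fails the run):
1. the presser lies flat on the table, let go, clear of the tray, with all three tins still standing in the tray (height (world z) of presser below 0.008 m and angle between each of presser, tin_left, tin_middle, tin_right's own z axis and vertical below 0.1 rad and contact force between presser and the fingers below 0.1 N and contact force between presser and tray below 0.1 N and z of each of tin_left, tin_middle, tin_right in the frame of tray below 0.009 m and contact force between each of tin_left, tin_middle, tin_right and tray above 0.5 N), for 0.3 s.
2. the left tin is hefted: held by the gripper alone, its base at least 25 mm above the table, while the other two stand in the tray (height (world z) of tin_left above 0.025 m and contact force between tin_left and the fingers above 1 N and contact force between tin_left and tray below 0.1 N and z of each of tin_middle, tin_right in the frame of tray below 0.009 m and angle between each of tin_middle, tin_right's own z axis and vertical below 0.1 rad and contact force between each of tin_middle, tin_right and tray above 0.5 N), for 0.2 s.
3. the middle tin is hefted: held by the gripper alone, its base at least 25 mm above the table, while the other two stand in the tray (height (world z) of tin_middle above 0.025 m and contact force between tin_middle and the fingers above 1 N and contact force between tin_middle and tray below 0.1 N and z of each of tin_left, tin_right in the frame of tray below 0.009 m and angle between each of tin_left, tin_right's own z axis and vertical below 0.1 rad and contact force between each of tin_left, tin_right and tray above 0.5 N), for 0.2 s.
4. the right tin is hefted: held by the gripper alone, its base at least 25 mm above the table, while the other two stand in the tray (height (world z) of tin_right above 0.025 m and contact force between tin_right and the fingers above 1 N and contact force between tin_right and tray below 0.1 N and z of each of tin_left, tin_middle in the frame of tray below 0.009 m and angle between each of tin_left, tin_middle's own z axis and vertical below 0.1 rad and contact force between each of tin_left, tin_middle and tray above 0.5 N), for 0.2 s.
At the end, for the whole second after the job is handed in: The heaviest tin is held by the gripper alone, base over 127 mm above the table, within 14 degrees of upright, under 30 mm/s; the other two stand upright on the tray floor, let go; the presser lies flat on the table, let go, not touching the tray (height (world z) of presser below 0.008 m and angle between presser's own z axis and vertical below 0.1 rad and contact force between presser and the fingers below 0.1 N and contact force between presser and tray below 0.1 N and ((height (world z) of tin_left above 0.127 m and angle between tin_left's own z axis and vertical below 0.25 rad and contact force between tin_left and the fingers above 2 N and linear speed of tin_left below 0.03 m/s and contact force between tin_left and tray below 0.1 N and contact force between tin_left and presser below 0.1 N and contact force between tin_left and water_bottle below 0.1 N and contact force between tin_left and tin_middle below 0.1 N and contact force between tin_left and tin_right below 0.1 N and z of each of tin_middle, tin_right in the frame of tray below 0.009 m and angle between each of tin_middle, tin_right's own z axis and vertical below 0.1 rad and contact force between tin_middle and tray between 0.5 and 3.6 N and contact force between each of tin_middle, tin_right and the fingers below 0.1 N and contact force between tin_right and tray between 0.5 and 3.6 N) or (height (world z) of tin_middle above 0.127 m and angle between tin_middle's own z axis and vertical below 0.25 rad and contact force between tin_middle and the fingers above 2 N and linear speed of tin_middle below 0.03 m/s and contact force between tin_middle and tray below 0.1 N and contact force between tin_middle and presser below 0.1 N and contact force between tin_middle and water_bottle below 0.1 N and contact force between tin_middle and tin_left below 0.1 N and contact force between tin_middle and tin_right below 0.1 N and z of each of tin_left, tin_right in the frame of tray below 0.009 m and angle between each of tin_left, tin_right's own z axis and vertical below 0.1 rad and contact force between tin_left and tray between 0.5 and 3.6 N and contact force between each of tin_left, tin_right and the fingers below 0.1 N and contact force between tin_right and tray between 0.5 and 3.6 N) or (height (world z) of tin_right above 0.127 m and angle between tin_right's own z axis and vertical below 0.25 rad and contact force between tin_right and the fingers above 2 N and linear speed of tin_right below 0.03 m/s and contact force between tin_right and tray below 0.1 N and contact force between tin_right and presser below 0.1 N and contact force between tin_right and water_bottle below 0.1 N and contact force between tin_right and tin_left below 0.1 N and contact force between tin_right and tin_middle below 0.1 N and z of each of tin_left, tin_middle in the frame of tray below 0.009 m and angle between each of tin_left, tin_middle's own z axis and vertical below 0.1 rad and contact force between tin_left and tray between 0.5 and 3.6 N and contact force between each of tin_left, tin_middle and the fingers below 0.1 N and contact force between tin_middle and tray between 0.5 and 3.6 N))); the arm keeps its last pose, push and grip.
It fails at once if a tin is tipped over (more than 40 degrees) (angle between any of tin_left, tin_middle, tin_right's own z axis and vertical above 0.7 rad).
It fails at once if the presser is dropped or flung down on the table (faster than 0.7 m/s within 30 mm of it) (height (world z) of presser below 0.03 m and linear speed of presser above 0.7 m/s).
It fails at once if a tin is dropped into the tray (faster than 0.6 m/s within 25 mm of its floor) ((z of tin_left in the frame of tray below 0.029 m and linear speed of tin_left above 0.6 m/s) or (z of tin_middle in the frame of tray below 0.029 m and linear speed of tin_middle above 0.6 m/s) or (z of tin_right in the frame of tray below 0.029 m and linear speed of tin_right above 0.6 m/s)).
It fails at once if a bystander (dibber, labels, bottle, phone, pot, trowel) is shifted by more than 40 mm (distance of any of dibber, labels, water_bottle, phone, pot, trowel from where it was at the start of the episode above 0.04 m).
It fails at once if the bottle or the pot is knocked over (angle between any of water_bottle, pot's own z axis and vertical above 0.5 rad).
It also fails if it takes over 67 s, if anything falls off the work surface, if the arm or the gripper's body presses on something with over 40 N, if the wrist force passes 120 N, or if a joint passes its speed limit or range.

ROBOT

A 6-joint arm with a two-finger parallel gripper is mounted at the origin on the work surface. World frame = base frame: x ahead of the robot, y to its left, z up, the work surface at z = 0. Lengths are in m, angles in rad, forces in N, time in s.
With the tool pointing down it reaches from about 0.325 to 0.75 m from the base axis. Payload 7.6 kg.
Tool frame: the origin (TCP) lies between the finger pads; the fingertips stand 19 mm ahead of it and the grasp point (between the pads) is the TCP; z points along the fingers, y is the line along which they close (so a half turn about z gives the same grasp; the last joint's range is limited). The gripper opens to 85 mm and grips with 20 to 120 N. Pads are 22 mm wide; open, the fingers measure 114 mm over their backs; the gripper's body (76 mm by 85 mm) begins 54 mm behind the grasp point. The pads swing forward as they close: fully open they stand 13 mm farther back than shut.
Start: joints at [1.224, 0.052, 1.401, -0, 1.689, -0.07], TCP at [0.143, 0.505, 0.25] pointing down, gripper open.
Joint ranges: [-2.9, 2.9], [-0.91, 2.17], [0.12, 2.37], [-1.06, 4.2], [0.26, 2.73], [-2.93, 2.93]. Speed limits (rad/s): [2.57, 2.57, 3.01, 3.14, 3.14, 3.14].

INTERFACE

Orientations are given as a unit quaternion [w, x, y, z].
In Python, from plant import state, viewer, bot gives the robot as it stands.
- The arm moves only by the tool jog_arm, never from a script. Its argument "moves" is a list that holds one entry, the list of rows, each a list of 5 numbers: the shift along the world's x, y, z in cm, then the turn about the world's z in rad, then the opening, from -1 (shut) to 1 (fully open). A call has 1 to 10 rows; each row is the pose to reach, as a shift and turn from the pose commanded when the call began; what a row does not reach only later rows make up. A row lasts 1/8 s, in which the tool goes at most 62.5 mm and 10.7 degrees, less where a joint would pass 70% of its speed; a pose out of reach is approached as far as the arm can. A call with a gripper value outside its range is refused whole. The fingers move at their own pace and stop on an object; "newtons" is the grip in N (left out, the last holds). Time passes only in rows, so rows that repeat a pose let the fingers close. It gives the time, the measured TCP pose, the force, the opening and the grip force at its end, in the units of the state.
- state(): the state, without advancing time (a new reading comes with each control period).
- viewer.grab_frame(name): name is "side" or "top" or "wrist"; returns a dict with "img" (420x560x3 uint8, blue, green, red), "range_z" (420x560 float32, m along the optical axis (not along the pixel's ray), 0 where there is no reading), "fov_y" (degrees; the focal length in pixels is half the picture's height over the tangent of half this angle, whatever the lens; pixels are square), "cx", "cy" (the principal point, pixels), "view" (4x4, takes a point from world to camera coordinates); the wrist camera has in their place "mount" (4x4, takes a point from camera to tool coordinates, whose origin is the TCP and whose axes are the flange's). Camera axes: x right, y up, looking along -z (the intrinsics and any distortion apply to the point x, -y, -z); pixel columns grow to the right and rows downward; lengths in m; the calibration is good to about 2 mm. A picture is of the moment at which its call begins: read the wrist's pose just before it.
- bot.hand_in(): hands the job in; it is judged then, once.
The state is a dict: "t": time; "q": joint angles; "joint_velocities": joint speeds; "joint_torque": joint torques, N m; "tcp_pos": TCP position; "eef_rot": TCP orientation; "ft_force": force on the tool from outside, world axes, zero at the start; "torque": the same for the moment, N m; "finger_gap": finger opening in m; "grasp_force": force on a finger pad.
Only numpy, scipy, OpenCV 4.12 (cv2) and the standard library are available. Lean on these libraries where they do the work, as an engineer would, in place of code of your own. Each camera call takes 0.05 s, during which the arm holds its last target. There are 200 camera calls.

## Working session

There is one attempt and no reset: what is moved stays moved. The work goes in short steps, Python scripts to look and compute and a tool call to move; the robot and the scene stay as the last step left them, time stands still between calls to the robot, and variables do not carry over. Pictures are saved under pics/ and viewed, at most 10 in all, crops included, and the job is handed in when it is done.

Besides the shell and the picture viewer there is one more tool, called after "Call:" as name(argument=value, ...) on one line, values as JSON. jog_arm: Moves the arm, as the interface text tells. Its arguments: {"type":"object","properties":{"moves":{"type":"array","items":{"type":"array","items":{"type":"array","items":{"type":"number"}}}},"newtons":{"type":"number"}},"required":["moves"]}

```bash
ls; mkdir -p pics; cat > h.py <<'E'
import numpy as np, cv2
from plant import state, viewer, bot
def grab(n):
    s=state(); f=viewer.grab_frame(n); return s,f
def world(f,s=None):
    """per-pixel world points from depth"""
    h,w=f['range_z'].shape; fo=h/2/np.tan(np.radians(f['fov_y'])/2)
    u,v=np.meshgrid(np.arange(w),np.arange(h)); z=f['range_z']
    P=np.stack([(u-f['cx'])/fo*z,-(v-f['cy'])/fo*z,-z,np.ones_like(z)],-1)
    return (P@np.linalg.inv(f['view']).T)[...,:3]
E
python3 - <<'E'
from h import *
print(state())
for n in('top','side'):
    s,f=grab(n); print(n,{k:v for k,v in f.items() if k not in('img','range_z')})
    cv2.imwrite(f'pics/{n}0.png',f['img']); P=world(f); np.save(f'{n}0.npy',P)
    for r in range(20,420,40): print(' '.join('(%.2f %.2f %.3f)'%tuple(P[r,c]) for c in range(30,560,70)))
E
```

```text
pics
{'t': 0.0, 'q': array([ 1.22373309e+00,  5.28229976e-02,  1.40175285e+00,  1.57922488e-05,
        1.68862038e+00, -7.02953060e-02]), 'joint_velocities': array([ 0.00143491, -0.00079137,  0.0014287 ,  0.00066917, -0.00126367,
        0.00073288]), 'joint_torque': array([ 3.77598381e-04, -3.81665933e+01, -3.60190701e+01, -1.05953409e-04,
        6.24812121e-03, -5.33980455e-06]), 'tcp_pos': array([0.1433297 , 0.50475998, 0.24946542]), 'eef_rot': array([-1.73775919e-04,  1.37941753e-01,  9.90440018e-01, -7.82764674e-04]), 'ft_force': array([-0.71900562, -0.37116025, -0.38265848]), 'torque': array([ 0.01529025,  0.07597293, -0.04018729]), 'grasp_force': 0.0, 'finger_gap': 0.08533123181577267}
top {'fov_y': 44.74564836441261, 'cx': 280.06940780669646, 'cy': 216.82712426500294, 'view': array([[-3.66107002e-02, -9.99329330e-01, -7.39440430e-04,
         5.86438659e-02],
       [ 9.76700175e-01, -3.59382292e-02,  2.11577912e-01,
        -5.07661881e-01],
       [-2.11462587e-01,  7.02380390e-03,  9.77360855e-01,
        -1.65655274e+00],
       [ 0.00000000e+00,  0.00000000e+00,  0.000
[... 2731 characters left out ...]
.03 0.009) (0.54 0.14 0.001) (0.79 0.21 0.106) (0.98 0.36 0.109) (1.13 1.39 -0.757)
(-0.14 -0.61 -0.003) (0.06 -0.46 -0.002) (0.25 -0.31 -0.004) (0.52 -0.24 0.138) (0.65 -0.02 0.006) (0.88 0.05 0.116) (1.05 0.24 0.052) (1.23 1.13 -0.764)
(-0.00 -0.72 -0.002) (0.26 -0.60 0.112) (0.38 -0.44 0.018) (0.56 -0.29 -0.000) (0.78 -0.21 0.115) (0.93 -0.01 -0.001) (1.04 0.68 -0.764) (1.32 0.89 -0.759)
(0.21 -0.82 0.116) (0.37 -0.69 0.116) (0.53 -0.57 0.107) (0.66 -0.41 0.010) (0.86 -0.32 0.112) (1.03 -0.19 0.112) (1.14 0.47 -0.749) (1.40 0.67 -0.750)
(-0.25 -0.84 -0.743) (0.47 -0.77 0.117) (0.62 -0.65 0.110) (0.78 -0.54 0.110) (0.94 -0.42 0.124) (1.07 -0.25 -0.005) (1.23 0.29 -0.758) (1.48 0.48 -0.748)
```

View pics/top0.png

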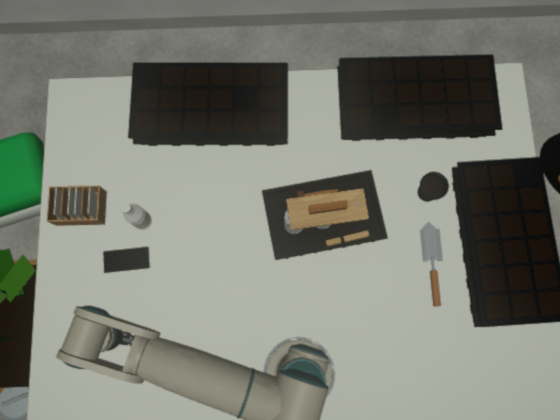

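View pics/side0.png

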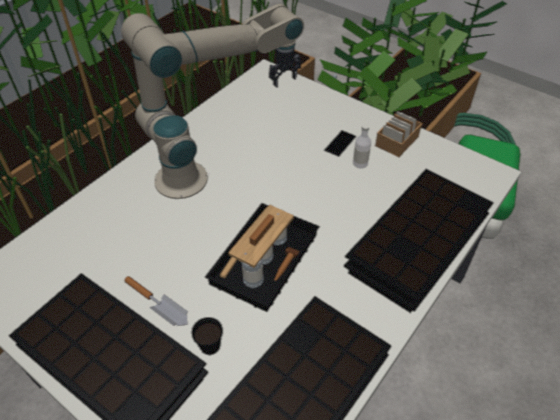

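The top view shows the tray centred near (325,215), the presser plank about (287-368, 190-230) with its block at (328,207), the left tin peeking out at (293,220), the labels at (348,238) and the bottle at (135,213). The side view shows the presser across the lids, with the dibber on the far side at (287,263).

```bash
python3 - <<'E'
from h import *
def rays(f,uv,z):
    h=420; fo=h/2/np.tan(np.radians(f['fov_y'])/2); T=np.linalg.inv(f['view'])
    uv=np.asarray(uv,float).reshape(-1,2)
    d=np.stack([(uv[:,0]-f['cx'])/fo,-(uv[:,1]-f['cy'])/fo,-np.ones(len(uv))],1)@T[:3,:3].T
    o=T[:3,3]; return (o+d*((z-o[2])/d[:,2])[:,None])[:,:2]
def rect(P):
    r=cv2.minAreaRect(np.float32(P)*1000); b=cv2.boxPoints(r)
    e=[b[1]-b[0],b[2]-b[1]]; l=max(e,key=np.linalg.norm); a=np.degrees(np.arctan2(l[1],l[0]))
    return 'c',np.round(r[0],1),'size',np.round(r[1],1),'long-axis deg',round((a)%180,1)
for n in('top','side'):
    f=viewer.grab_frame(n); im=f['img']; P=world(f); Z=P[...,2]; X=P[...,0];Y=P[...,1]
    roi=(abs(X-.5)<.2)&(abs(Y+.07)<.28)
    hsv=cv2.cvtColor(im,cv2.COLOR_BGR2HSV)
    wood=roi&(hsv[...,1]>90)
    # plank outline (wood & z~0.145)
    m=(wood&(Z>.115)).astype(np.uint8)
    m=cv2.morphologyEx(m,cv2.MORPH_OPEN,np.ones((3,3)))
    pl=m.astype(bool)&(Z<.16); bl=m.astype(bool)&(Z>.168)
    for nm,k in(('plank',pl),('block',bl)):
        z=np.median(Z[k]); v,u=np.nonzero(k); print(n,nm,k.sum(),'z',z.round(4),*rect(rays(f,np.c_[u,v],z)))
    dark=(roi&(hsv[...,2]<60)&(Z<.08)).astype(np.uint8)
    c=max(cv2.findContours(dark,0,2)[0],key=cv2.contourArea)
    print(n,'tray',cv2.contourArea(c),*rect(rays(f,c[:,0],.05)))
    tin=roi&(hsv[...,1]<70)&(hsv[...,2]>70)&(Z>.03)&(Z<.145)
    k,l,st,ce=cv2.connectedComponentsWithStats(tin.astype(np.uint8))
    for i in range(1,k):
        if st[i,4]>15:
            q=P[l==i]; print(n,'tin',st[i],q.min(0).round(3),q.max(0).round(3),np.median(q,0).round(3))
    cv2.imwrite(f'pics/{n}1.png',cv2.resize((im[150:270,240:410] if n=='top' else im[190:320,190:340]),None,fx=4,fy=4,interpolation=2))
    br=(abs(X-.5)<.3)&(Y>.12)&(Y<.75)&(Z>.006)&(Z<.3)&(X>.3)
    k,l,st,ce=cv2.connectedComponentsWithStats(br.astype(np.uint8))
    for i in range(1,k):
        if st[i,4]>60: q=P[l==i]; print(n,'other',st[i],q.min(0).round(3),q.max(0).round(3))
E
```

```text
top plank 2040 z 0.1461 c [ 511.6 -110.2] size [102.  249.2] long-axis deg 96.0
top block 315 z 0.1816 c [ 511.5 -110.4] size [ 26.6 120.2] long-axis deg 95.4
top tray 7434.0 c [ 514.3 -107.8] size [237.7 375.1] long-axis deg 98.9
top tin [262 169 115  24 169] [ 0.592 -0.291  0.04 ] [0.667 0.098 0.063] [ 0.633 -0.126  0.051]
top tin [376 192  12  47  75] [ 0.425 -0.315  0.041] [ 0.584 -0.288  0.061] [ 0.499 -0.303  0.05 ]
top tin [285 210  17  22 102] [ 0.461 -0.028  0.03 ] [0.514 0.025 0.138] [0.478 0.015 0.102]
top other [ 128  129  127   19 1525] [0.773 0.12  0.006] [0.8   0.542 0.126]
top other [  66  184   42   47 1417] [0.498 0.638 0.006] [0.662 0.75  0.119]
top other [122 202  30  28 548] [0.493 0.479 0.006] [0.591 0.577 0.209]
top other [102 244  50  31 869] [0.344 0.482 0.006] [0.444 0.647 0.024]
side plank 1491 z 0.1453 c [ 517.2 -114.8] size [104.9 253.4] long-axis deg 96.0
side block 260 z 0.1799 c [ 517.2 -114.3] size [ 30.8 128.2] long-axis deg 96.8
side tray 3444.0 c [ 525.  -116.3] size [247.1 395.5] long-axis deg 98.8
side tin [204 203  64  77 131] [ 0.366 -0.316  0.032] [0.443 0.073 0.057] [ 0.401 -0.141  0.051]
side tin [276 228  10  13  53] [ 0.517 -0.09   0.031] [0.56  0.004 0.134] [ 0.526 -0.015  0.05 ]
side tin [242 246  30  38 427] [ 0.524 -0.239  0.03 ] [ 0.58  -0.092  0.143] [ 0.559 -0.222  0.077]
side other [ 374  115   41   42 1053] [0.473 0.626 0.006] [0.646 0.75  0.121]
side other [350 124  22  47 582] [0.403 0.472 0.006] [0.566 0.748 0.213]
side other [323 130  34  27 346] [0.351 0.48  0.006] [0.448 0.664 0.022]
side other [364 168  64  70 399] [0.739 0.121 0.006] [0.8   0.639 0.121]
```

View pics/top1.png

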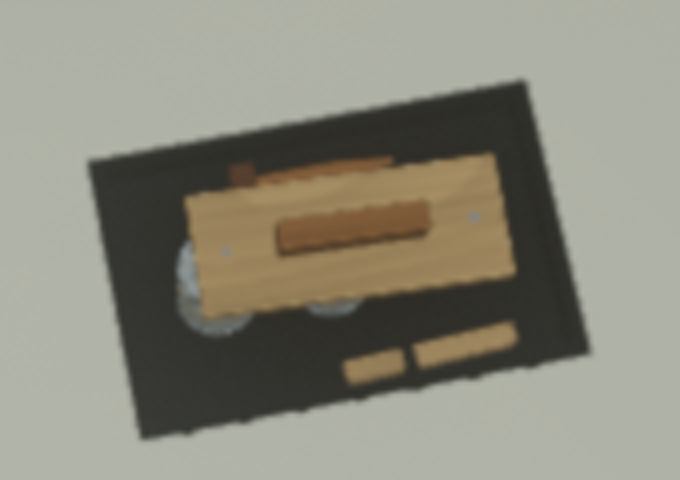

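The tray is at (0.514, -0.108) with yaw 8.9°. The presser is at (0.512, -0.110) with yaw about 5.7°. The measured sizes and heights match those given. I'll move above the block.

Call:
jog_arm(moves=[[[3,-5,0.3,-0.12,1],[6,-10,0.6,-0.24,1],[9,-15,1,-0.36,1],[12,-20,1,-0.48,1],[15,-25,1,-0.6,1],[18,-30,1,-0.72,1],[21,-35,1,-0.84,1],[24,-40,1,-0.96,1],[27,-45,1,-1.08,1],[30,-50,1,-1.19,1]]])

```text
t: 1.45
tcp_pos: [0.4441, 0.0031, 0.2604]
eef_rot: [0.0, 0.671, 0.742, 0.0]
ft_force: [0.2, 1.4, -0.2]
finger_gap: 0.0853
grasp_force: 0.0
```

Call:
jog_arm(moves=[[[3,-5,0,0,1],[6.9,-11.5,0,0,1],[6.9,-11.5,0,0,1],[6.9,-11.5,0,0,1]]], newtons=40)

```text
t: 1.95
tcp_pos: [0.5124, -0.1102, 0.2598]
eef_rot: [-0.001, 0.67, 0.743, -0.0]
ft_force: [-0.3, 1.2, -0.9]
finger_gap: 0.085
grasp_force: 0.0
```

```bash
cat >> h.py <<'E'
from scipy.spatial.transform import Rotation as R
def wrist():
    """wrist frame with world points"""
    s=state(); f=viewer.grab_frame('wrist'); q=s['eef_rot']
    T=np.eye(4); T[:3,:3]=R.from_quat(np.r_[q[1:],q[0]]).as_matrix(); T[:3,3]=s['tcp_pos']
    f['view']=np.linalg.inv(T@f['mount']); return s,f
def yaw_y(q):
    v=R.from_quat(np.r_[q[1:],q[0]]).apply([0,1,0]); return np.degrees(np.arctan2(v[1],v[0]))
E
python3 - <<'E'
from h import *
s,f=wrist(); P=world(f); Z=P[...,2]
print(s['tcp_pos'],yaw_y(s['eef_rot']),s['q'],s['ft_force'])
cv2.imwrite('pics/w2.png',f['img'])
for nm,lo,hi in(('block',.17,.19),('plank',.138,.152)):
    hsv=cv2.cvtColor(f['img'],cv2.COLOR_BGR2HSV); k=(Z>lo)&(Z<hi)&(hsv[...,1]>70)
    k=cv2.morphologyEx(k.astype(np.uint8),cv2.MORPH_OPEN,np.ones((5,5))).astype(bool)
    q=P[k]; r=cv2.minAreaRect(np.float32(q[:,:2])*1000); print(nm,k.sum(),np.median(q[:,2]),r)
E
```

```text
[ 0.51236245 -0.11015029  0.25980155] 5.897926724134926 [-2.82376004e-01  4.81843914e-02  1.38611361e+00  2.93301736e-04
  1.70848599e+00 -3.85273804e-01] [-0.27245468  1.23388261 -0.92377606]
block 5549 0.18035223941620152 ((512.4290161132812, -106.39537048339844), (24.007030487060547, 118.85824584960938), 6.004292011260986)
plank 31858 0.14448498252686504 ((512.4515380859375, -106.47071838378906), (100.36978149414062, 249.7417755126953), 6.0074143409729)
```

View pics/w2.png

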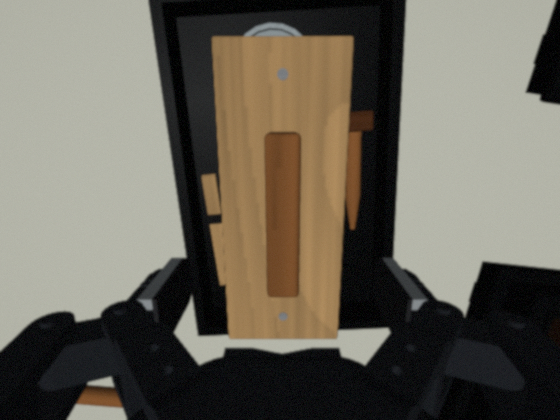

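The wrist view shows the block at (282,215) along the plank's centre. In world coordinates it is at (0.5124, -0.1064), yaw 6.0°, so the tool is aligned. I'll shift 4 mm, descend and grip.

Call:
jog_arm(moves=[[[0,0.4,-3,0,1],[0,0.4,-6,0,1],[0,0.4,-8,0,1],[0,0.4,-9.1,0,1],[0,0.4,-9.1,0,1],[0,0.4,-9.1,0,-1],[0,0.4,-9.1,0,-1],[0,0.4,-9.1,0,-1],[0,0.4,-9.1,0,-1],[0,0.4,-9.1,0,-1]]], newtons=50)

```text
t: 3.25
tcp_pos: [0.5126, -0.1061, 0.1698]
eef_rot: [0.0, 0.669, 0.743, 0.0]
ft_force: [-1.7, -1.0, 3.5]
finger_gap: 0.0235
grasp_force: 50.1
```

Call:
jog_arm(moves=[[[0,0,0.4,0,-1],[0,0,1,0,-1],[0,0,2.5,0,-1],[0,0,5,0,-1],[0,0,8,0,-1],[-0.5,4,8,0.01,-1],[-1.3,9,8,0.02,-1],[-2.1,14,8,0.03,-1],[-2.9,19,8,0.04,-1],[-3.7,24,8,0.05,-1]]])

```text
t: 4.5
tcp_pos: [0.4751, 0.1356, 0.2505]
eef_rot: [0.0, 0.651, 0.759, 0.001]
ft_force: [1.0, -0.6, -2.2]
finger_gap: 0.0232
grasp_force: 49.5
```

```bash
python3 - <<'E'
from h import *
s,f=grab('top'); P=world(f); im=f['img']; cv2.imwrite('pics/t3.png',im[130:290,90:420].repeat(2,0).repeat(2,1)); print(s['tcp_pos'],s['ft_force'],s['grasp_force'])
E
```

```text
[0.47508391 0.13561007 0.25050884] [ 1.04207195 -0.63274127 -2.18844096] 49.46208715438843
```

View pics/t3.png

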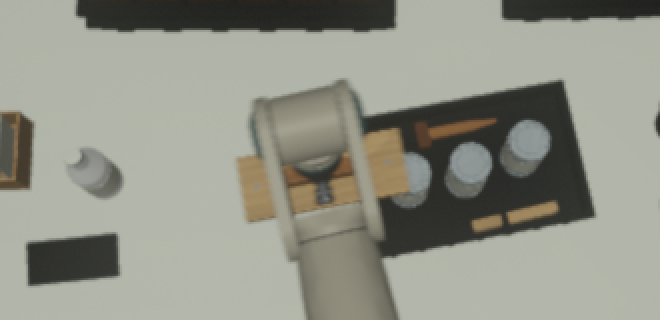

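The three tins are standing (image pixels 410,180; 468,170; 525,148) and the presser is held level. I'll go on to the clear spot and lower it.

Call:
jog_arm(moves=[[[-0.8,5,0,0,-1],[-1.5,9.9,0,0,-1],[-1.5,9.9,-4,0,-1],[-1.5,9.9,-9,0,-1],[-1.5,9.9,-14,0,-1],[-1.5,9.9,-17.5,0,-1],[-1.5,9.9,-19.2,0,-1],[-1.5,9.9,-20.2,0,-1],[-1.5,9.9,-20.6,0,-1],[-1.5,9.9,-20.8,0,-1]]])

```text
t: 5.8
tcp_pos: [0.4611, 0.2333, 0.0423]
eef_rot: [0.0, 0.651, 0.759, 0.001]
ft_force: [1.0, -0.1, -2.6]
finger_gap: 0.0232
grasp_force: 49.4
```

Call:
jog_arm(moves=[[[0,0,-0.1,0,-1],[0,0,-0.1,0,-1]]])

```text
t: 6.05
tcp_pos: [0.4607, 0.2332, 0.0408]
eef_rot: [0.0, 0.651, 0.759, 0.0]
ft_force: [0.4, -0.1, -1.4]
finger_gap: 0.0231
grasp_force: 49.7
```

Call:
jog_arm(moves=[[[0,0,-0.1,0,-1],[0,0,-0.1,0,-1],[0,0,-0.1,0,0],[0,0,-0.1,0,0.3],[0,0,-0.1,0,0.6],[0,0,0,0,1],[0,0,2,0,1],[0,0,7,0,1],[0,0,13,0,1],[0,0,19,0,1]]])

```text
t: 7.3
tcp_pos: [0.4602, 0.2329, 0.2322]
eef_rot: [0.0, 0.651, 0.759, 0.0]
ft_force: [1.4, 0.8, 0.2]
finger_gap: 0.0857
grasp_force: 0.0
```

Call:
jog_arm(moves=[[[0.8,-5,0,0,1],[1.6,-10,0,0,1],[2.4,-15,0,0,1],[2.4,-15,0,0,1],[2.4,-15,0,0,1]]])

```text
t: 7.92
tcp_pos: [0.4844, 0.0833, 0.2304]
eef_rot: [-0.0, 0.651, 0.759, 0.0]
ft_force: [0.1, -0.3, -0.2]
finger_gap: 0.0855
grasp_force: 0.0
```

```bash
cat > look.py <<'E'
from h import *
s,f=wrist(); P=world(f); Z=P[...,2]
print(s['t'],s['tcp_pos'],yaw_y(s['eef_rot']),s['ft_force'])
k=((Z>.115)&(Z<.14)&(P[...,0]>.38)&(P[...,0]<.66)).astype(np.uint8)
k=cv2.morphologyEx(k,cv2.MORPH_OPEN,np.ones((3,3)))
for c in cv2.findContours(k,0,1)[0]:
    if cv2.contourArea(c)<200: continue
    q=P[c[:,0,1],c[:,0,0]]
    # rays onto lid plane z=0.129
    o=np.linalg.inv(f['view'])[:3,3]; w=o+(q-o)*((.129-o[2])/(q[:,2]-o[2]))[:,None]
    (x,y),r=cv2.minEnclosingCircle(np.float32(w[:,:2])*1000); e=cv2.fitEllipse(np.float32(w[:,:2])*1000)
    print('tin',round(x,1),round(y,1),'r',round(r,1),'ellipse',np.round(e[0],1),np.round(e[1],1),c[:,0].min(0),c[:,0].max(0))
cv2.imwrite('pics/w_%d.png'%(s['t']*100),f['img'])
E
python3 look.py
python3 - <<'E'
from h import *
s,f=grab('side'); P=world(f); hsv=cv2.cvtColor(f['img'],cv2.COLOR_BGR2HSV)
k=(hsv[...,1]>60)&(abs(P[...,0]-.46)<.12)&(abs(P[...,1]-.235)<.16)&(P[...,2]<.06)
print(k.sum())
for lo,hi in((.01,.024),(.042,.06)):
    q=P[k&(P[...,2]>lo)&(P[...,2]<hi)]; print(np.median(q,0),cv2.minAreaRect(np.float32(q[:,:2])*1000))
E
```

```text
7.925 [0.48440768 0.08332389 0.23035694] 8.806690819840474 [ 0.09134843 -0.32832332 -0.21742988]
tin 493.9 0.9 r 35.9 ellipse [493.8   0.7] [64.8 71.3] [239 273] [316 347]
1224
[0.47810127 0.20237132 0.01637505] ((471.5816345214844, 206.7222900390625), (123.58280944824219, 299.8722839355469), 15.915719032287598)
[0.46785318 0.20778104 0.05117766] ((481.6326599121094, 165.66229248046875), (90.08262634277344, 243.7326202392578), 29.407482147216797)
```

Call:
jog_arm(moves=[[[0.8,-6,1,0,1],[1.6,-12,2,0,1],[2.4,-18,3,0,1],[3,-22,4,0,1],[3,-22,4,0,1],[3,-22,4,0,1]]])

```text
t: 8.78
tcp_pos: [0.5146, -0.1358, 0.27]
eef_rot: [-0.0, 0.65, 0.76, 0.0]
ft_force: [0.2, -0.1, 0.1]
finger_gap: 0.0854
grasp_force: 0.0
```

```bash
python3 look.py; ls pics
```

```text
8.775 [ 0.51463534 -0.13579692  0.26998061] 8.902548574624483 [ 0.23482389 -0.12081627  0.10948931]
tin 540.9 -195.2 r 34.9 ellipse [ 540.5 -195.4] [64.6 69.3] [265 234] [333 300]
tin 507.6 -101.1 r 32.8 ellipse [ 507.6 -101.1] [64.2 65. ] [242 125] [317 201]
tin 494.5 -4.9 r 33.3 ellipse [494.8  -6.6] [61.3 65.9] [240   0] [324  84]
side0.png
side1.png
t3.png
top0.png
top1.png
w2.png
w_792.png
w_877.png
```

```bash
cp pics/w_8[6-8]*.png pics/wl.png
```

```text
(no output)
```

View pics/wl.png

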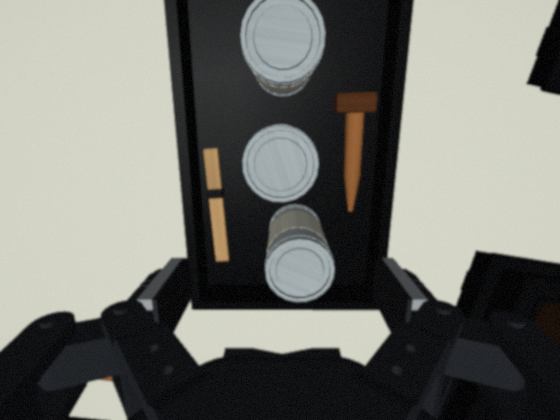

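The wrist view shows the lids at (283,37), (280,163) and (299,268), all upright, with the dibber and labels undisturbed. The left tin is at about (0.494, -0.003). I'll go over it and grip across the tray's x.

Call:
jog_arm(moves=[[[-1,6,0,0,1],[-2.1,12,0,0,1],[-2.1,13.3,-2,0,1],[-2.1,13.3,-6,0,1],[-2.1,13.3,-10,0,1],[-2.1,13.3,-14,0,1],[-2.1,13.3,-16,0,1],[-2.1,13.3,-17,0,1],[-2.1,13.3,-17,0,1],[-2.1,13.3,-17,0,1]]])

```text
t: 10.07
tcp_pos: [0.4941, -0.0037, 0.1015]
eef_rot: [0.001, 0.65, 0.76, 0.001]
ft_force: [1.3, 1.2, -0.2]
finger_gap: 0.0852
grasp_force: 0.0
```

Call:
jog_arm(moves=[[[0,0,0,0,0.7],[0,0,0,0,0.5],[0,0,0,0,0.3],[0,0,0,0,0],[0,0,0,0,-1],[0,0,0,0,-1]]], newtons=35)

```text
t: 10.82
tcp_pos: [0.4941, -0.004, 0.1015]
eef_rot: [0.001, 0.651, 0.759, 0.001]
ft_force: [0.3, -0.5, 6.7]
finger_gap: 0.0664
grasp_force: 39.2
```

Call:
jog_arm(moves=[[[0,0,0.5,0,-1],[0,0,1.5,0,-1],[0,0,3.5,0,-1],[0,0,5,0,-1],[0,0,5,0,-1],[0,0,5,0,-1],[0,0,5,0,-1],[0,0,5,0,-1],[0,0,5,0,-1]]])

```text
t: 11.95
tcp_pos: [0.4934, -0.0039, 0.1501]
eef_rot: [-0.0, 0.651, 0.759, -0.0]
ft_force: [0.0, -0.3, -3.9]
finger_gap: 0.0657
grasp_force: 40.7
```

```bash
cat > ft.py <<'E'
from h import *
a=[]
for i in range(4): viewer.grab_frame('side'); s=state(); a.append(s['ft_force'])
print(s['t'],np.mean(a,0),np.std(a,0),s['torque'],s['joint_torque'][1:3],s['tcp_pos'],s['finger_gap'],s['grasp_force'])
E
python3 ft.py
```

```text
12.15 [-0.2793597   0.08394596 -4.5899265 ] [0.5757505  0.50150456 0.4973994 ] [-0.00390774  0.03926191  0.02622487] [-37.70020366 -36.91633701] [ 0.49344766 -0.00396945  0.15030464] 0.06621949681307387 40.708407796919346
```

A reading of about 4.6 N suggests the left tin is the heavy one. I'll stand it back and heft the others to confirm.

Call:
jog_arm(moves=[[[0,0,-1.5,0,-1],[0,0,-3,0,-1],[0,0,-4,0,-1],[0,0,-4.5,0,-1],[0,0,-4.7,0,-1],[0,0,-4.9,0,-1],[0,0,-4.9,0,-1],[0,0,-4.9,0,-1]]])

```text
t: 13.15
tcp_pos: [0.4936, -0.004, 0.1016]
eef_rot: [0.0, 0.651, 0.759, 0.0]
ft_force: [0.2, -0.3, -5.0]
finger_gap: 0.0659
grasp_force: 40.7
```

Call:
jog_arm(moves=[[[0,0,-0.1,0,-1],[0,0,-0.1,0,0.5],[0,0,-0.1,0,0.8],[0,0,-0.1,0,1],[0,0,-0.1,0,1],[0,0,3,0,1],[0,0,8,0,1],[0,0,14,0,1]]])

```text
t: 14.15
tcp_pos: [0.4929, -0.0039, 0.242]
eef_rot: [-0.001, 0.651, 0.759, -0.001]
ft_force: [1.1, -0.1, -0.4]
finger_gap: 0.0853
grasp_force: 0.0
```

Call:
jog_arm(moves=[[[0.8,-6,1,0,1],[1.6,-12,2,0,1],[2.4,-18,2,0,1],[2.5,-18,2,0,1],[2.5,-18,2,0,1]]])

```text
t: 14.78
tcp_pos: [0.5184, -0.1837, 0.2611]
eef_rot: [-0.0, 0.651, 0.759, 0.0]
ft_force: [-0.6, -0.1, -0.3]
finger_gap: 0.0856
grasp_force: 0.0
```

```bash
python3 look.py; python3 ft.py
```

```text
14.775 [ 0.51844827 -0.18369401  0.26105263] 8.80989232857105 [-0.57029078 -0.10007281 -0.31599796]
tin 540.7 -196.5 r 34.0 ellipse [ 540.6 -196.5] [64.5 67.1] [268 187] [341 259]
tin 507.6 -101.7 r 32.7 ellipse [ 507.7 -101.8] [64.3 64.4] [243  61] [325 147]
tin 497.9 -30.5 r 22.5 ellipse [498.4 -34.1] [10.6 47.3] [255   0] [317  16]
15.025 [-0.41059982 -0.2220955   0.18904307] [0.14163827 0.27890475 0.55873753] [-0.02748676 -0.0222784   0.03739303] [-40.85223198 -36.06631994] [ 0.51859426 -0.18287997  0.26159209] 0.08524506742235513 0.0
```

Call:
jog_arm(moves=[[[-0.6,5,0,0,1],[-1.1,8.2,0,0,1],[-1.1,8.2,-4,0,1],[-1.1,8.2,-8,0,1],[-1.1,8.2,-12,0,1],[-1.1,8.2,-15,0,1],[-1.1,8.2,-16,0,1],[-1.1,8.2,-16,0,1]]])

```text
t: 16.02
tcp_pos: [0.5076, -0.1017, 0.1017]
eef_rot: [0.0, 0.65, 0.76, 0.0]
ft_force: [-0.6, 0.4, 0.2]
finger_gap: 0.0855
grasp_force: 0.0
```

Call:
jog_arm(moves=[[[0,0,0,0,0.7],[0,0,0,0,0.5],[0,0,0,0,0.3],[0,0,0,0,0],[0,0,0,0,-1],[0,0,0,0,-1]]])

```text
t: 16.77
tcp_pos: [0.5083, -0.1022, 0.1033]
eef_rot: [0.001, 0.651, 0.759, 0.001]
ft_force: [-2.7, -0.1, 6.3]
finger_gap: 0.0668
grasp_force: 39.2
```

Call:
jog_arm(moves=[[[0,0,0.5,0,-1],[0,0,1.5,0,-1],[0,0,3.5,0,-1],[0,0,5,0,-1],[0,0,5,0,-1],[0,0,5,0,-1],[0,0,5,0,-1],[0,0,5,0,-1],[0,0,5,0,-1]]])

```text
t: 17.9
tcp_pos: [0.5074, -0.1019, 0.1511]
eef_rot: [-0.0, 0.651, 0.759, -0.0]
ft_force: [0.0, 0.2, -2.3]
finger_gap: 0.0663
grasp_force: 39.8
```

```bash
python3 ft.py
```

```text
18.1 [-3.65335935e-02  1.39198743e-03 -2.11975702e+00] [0.45603407 0.17585748 0.16741543] [-0.04247032 -0.00160383  0.04601801] [-39.3506813  -35.82030416] [ 0.50746271 -0.10195437  0.15130884] 0.06657043468280562 39.84501365572214
```

Middle is light, at 2.1 N. I'll stand it back and go to the right tin.

Call:
jog_arm(moves=[[[0,0,-1.5,0,-1],[0,0,-3,0,-1],[0,0,-4,0,-1],[0,0,-4.5,0,-1],[0,0,-4.7,0,-1],[0,0,-4.9,0,-1],[0,0,-4.9,0,-1],[0,0,-4.9,0,-1]]])

```text
t: 19.1
tcp_pos: [0.5078, -0.1021, 0.1034]
eef_rot: [0.001, 0.651, 0.759, 0.0]
ft_force: [-4.0, 0.8, 5.9]
finger_gap: 0.066
grasp_force: 40.4
```

Call:
jog_arm(moves=[[[0,0,-0.1,0,-1],[0,0,-0.1,0,0.5],[0,0,-0.1,0,0.8],[0,0,-0.1,0,1],[0,0,-0.1,0,1],[0,0,3,0,1],[0,0,8,0,1],[0,0,13,0,1],[1,-3,14,0,1]]])

```text
t: 20.23
tcp_pos: [0.5188, -0.1315, 0.2471]
eef_rot: [0.004, 0.65, 0.76, 0.002]
ft_force: [-0.0, 0.2, -0.8]
finger_gap: 0.0854
grasp_force: 0.0
```

Call:
jog_arm(moves=[[[2.3,-6.6,0,0,1],[2.3,-6.6,0,0,1],[2.3,-6.6,-4,0,1],[2.3,-6.6,-8,0,1],[2.3,-6.6,-12,0,1],[2.3,-6.6,-14,0,1],[2.3,-6.6,-14.2,0,1],[2.3,-6.6,-14.2,0,1]]])

```text
t: 21.22
tcp_pos: [0.5409, -0.1978, 0.1014]
eef_rot: [0.001, 0.651, 0.76, 0.0]
ft_force: [0.2, -0.3, 0.8]
finger_gap: 0.0855
grasp_force: 0.0
```

Call:
jog_arm(moves=[[[0,0,0,0,0.7],[0,0,0,0,0.5],[0,0,0,0,0.3],[0,0,0,0,0],[0,0,0,0,-1],[0,0,0,0,-1]]])

```text
t: 21.98
tcp_pos: [0.5412, -0.1982, 0.102]
eef_rot: [0.001, 0.651, 0.759, 0.001]
ft_force: [1.2, 1.3, 6.1]
finger_gap: 0.0647
grasp_force: 39.3
```

Call:
jog_arm(moves=[[[0,0,0.5,0,-1],[0,0,1.5,0,-1],[0,0,3.5,0,-1],[0,0,5,0,-1],[0,0,5,0,-1],[0,0,5,0,-1],[0,0,5,0,-1],[0,0,5,0,-1],[0,0,5,0,-1]]])

```text
t: 23.1
tcp_pos: [0.5404, -0.1979, 0.15]
eef_rot: [-0.0, 0.651, 0.759, -0.0]
ft_force: [0.0, 1.0, -2.0]
finger_gap: 0.0651
grasp_force: 39.6
```

```bash
python3 ft.py
```

```text
23.3 [ 0.13909992 -0.21439582 -2.70684239] [0.36029742 0.67313187 0.91908328] [ 0.0320453  -0.02110944  0.01465222] [-46.15007401 -36.06775403] [ 0.54044618 -0.19795352  0.1502875 ] 0.06487838312386147 39.60786142386496
```

The right tin is light too, at about 2.7 N or less, so the left one is heaviest. I'll stand the right tin back and retake the left.

Call:
jog_arm(moves=[[[0,0,-1.5,0,-1],[0,0,-3,0,-1],[0,0,-4,0,-1],[0,0,-4.5,0,-1],[0,0,-4.7,0,-1],[0,0,-4.9,0,-1],[0,0,-4.9,0,-1],[0,0,-4.9,0,-1]]])

```text
t: 24.3
tcp_pos: [0.5408, -0.1981, 0.102]
eef_rot: [0.001, 0.651, 0.759, 0.0]
ft_force: [0.1, -0.0, -0.4]
finger_gap: 0.065
grasp_force: 39.7
```

Call:
jog_arm(moves=[[[0,0,-0.1,0,-1],[0,0,-0.1,0,0.5],[0,0,-0.1,0,0.8],[0,0,-0.1,0,1],[0,0,-0.1,0,1],[0,0,3,0,1],[0,0,8,0,1],[0,0,14,0,1],[0,0,16,0,1],[0,0,16,0,1]]])

```text
t: 25.55
tcp_pos: [0.541, -0.1982, 0.2632]
eef_rot: [0.002, 0.651, 0.759, 0.001]
ft_force: [0.7, 0.1, -1.0]
finger_gap: 0.0854
grasp_force: 0.0
```

```bash
python3 look.py; python3 ft.py
```

```text
25.55 [ 0.54101395 -0.19818543  0.26315858] 8.82580673052774 [ 0.66168827  0.06517745 -1.03837796]
tin 541.2 -197.0 r 33.7 ellipse [ 541.1 -197. ] [64.2 66.7] [244 166] [318 240]
tin 507.6 -102.2 r 33.0 ellipse [ 507.7 -102.2] [64.2 65.4] [216  35] [299 125]
25.8 [-0.28883922  0.22187264 -0.3094635 ] [0.37453393 0.2366343  0.58614018] [-0.0103134  -0.01526163 -0.00726377] [-44.28191543 -36.31124139] [ 0.5399984  -0.19773683  0.25924735] 0.08532784236097535 0.0
```

Call:
jog_arm(moves=[[[-1.5,6,0,0,1],[-3,12,0,0,1],[-4.4,18,0,0,1],[-4.7,19.4,0,0,1],[-4.7,19.4,-4,0,1],[-4.7,19.4,-8,0,1],[-4.7,19.4,-12,0,1],[-4.7,19.4,-15,0,1],[-4.7,19.4,-15.8,0,1],[-4.7,19.4,-15.8,0,1]]])

```text
t: 27.05
tcp_pos: [0.4935, -0.0043, 0.1034]
eef_rot: [-0.0, 0.651, 0.759, -0.0]
ft_force: [-0.1, 0.1, 0.2]
finger_gap: 0.0852
grasp_force: 0.0
```

Call:
jog_arm(moves=[[[0,0,0,0,0.7],[0,0,0,0,0.5],[0,0,0,0,0.3],[0,0,0,0,0],[0,0,0,0,-1],[0,0,0,0,-1]]])

```text
t: 27.8
tcp_pos: [0.4943, -0.0041, 0.1052]
eef_rot: [0.001, 0.651, 0.759, 0.001]
ft_force: [-0.6, -1.2, 4.9]
finger_gap: 0.0659
grasp_force: 39.5
```

Call:
jog_arm(moves=[[[0,0,0.5,0,-1],[0,0,1.5,0,-1],[0,0,4,0,-1],[0,0,8,0,-1],[0,0,12,0,-1],[0,0,15,0,-1],[0,0,16,0,-1],[0,0,16,0,-1],[0,0,16,0,-1],[0,0,16,0,-1]]])

```text
t: 29.05
tcp_pos: [0.4931, -0.0039, 0.2619]
eef_rot: [-0.001, 0.651, 0.759, -0.001]
ft_force: [0.5, -1.1, -4.1]
finger_gap: 0.0659
grasp_force: 41.2
```

```bash
python3 ft.py; python3 -c "
from h import *
s,f=grab('side'); cv2.imwrite('pics/s9.png',f['img'][120:320,180:420].repeat(3,0).repeat(3,1))"
```

```text
29.25 [ 0.13654923  0.18857901 -4.68097192] [0.57676764 0.1962223  0.78600721] [-0.03117331  0.01163349 -0.00122788] [-36.71350121 -38.40289593] [ 0.49336393 -0.00394699  0.2629255 ] 0.06619184898483407 41.195585802197456
```

View pics/s9.png

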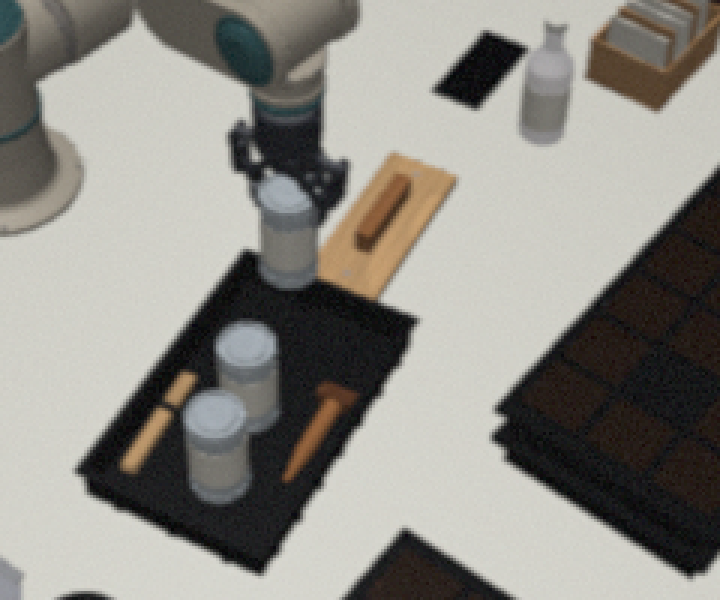

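The left tin is held upright at (288,235) with its base about 0.16 m up. The other two stand in the tray at (248,375) and (217,445), and the presser lies flat beyond the tray at (390,225).

```bash
python3 -c "
from plant import bot
print(bot.hand_in())"
```

```text
the job is handed in; nothing more can be done
None
```

I handed the job in holding the left tin, the heaviest at about 4.6 N against 2.1 N (middle) and about 2.7 N (right); its base is about 0.16 m up, the other two stand in the tray, and the presser lies flat on the clear spot (the hand-in returned no verdict).

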